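# Find the clamp knob that fits the shaker's stud and screw it home

## Task

The shaker's platform has lost its clamp knob. Of the three like-looking knobs on the bench only one fits the shaker's stud; the others do not go on, or screw on part of the way and bind. Try them by screwing them on clockwise (unscrew one that binds), screw the one that fits down until it is fully home on the platform, and let go. Leave the two other knobs standing upright on the bench, and leave the other things alone.

Things in the scene. Friction and masses are not known exactly. Their poses are not given: they have to be found in the camera images.
- shaker: fixed white shaker, 180 mm (x) by 130 mm (y). Origin: on the bench below the stud's axis; x points from the stud to the control housing. Aluminium platform, top 50 mm above the bench, x = -53 to +59 mm; the housing behind it is 110 mm high, x = +65 to +125 mm. Yaw within 0.3 rad of the world's
- stud_foot (a point): foot of the fixed upright steel stud: on its axis, level with the platform's top, where a knob's underside is when home. Thread: 30 mm across, from here to 16 mm up, right-handed (clockwise from above goes down), 4 equal starts, lead 30 mm a turn, 1 mm play. Above it a plain pilot, in all 33 to 46 mm high and 22 to 7 mm across (it varies, and with it which knob fits)
- thread_top (a point): on the stud's axis, 14 mm above stud_foot: the height of a knob's underside when its teeth rest on top of the thread. Pressed lightly and turned clockwise, a knob whose bore is wide enough enters within 90 degrees and sinks 1 mm per 12 degrees: the fitting one right down to stud_foot; one with too shallow a bore stops 5 to 13 mm above it; one with too narrow a bore never gets below thread_top
- knob_a: loose plain aluminium knob nut, alike outside to the other two, 0.11 to 0.2 kg, 62 mm high: upper 15 mm a round fluted grip 41 mm across, below it a skirt 38 mm across with a blind bore open at the bottom, standing bore down. Thread teeth stand in the bore 1.3 to 4.7 mm above the underside; further up the bore is narrower, its width and depth differing from knob to knob. Origin: centre of the underside; z up
- knob_b: loose plain aluminium knob nut, alike outside to the other two, 0.11 to 0.2 kg, 62 mm high: upper 15 mm a round fluted grip 41 mm across, below it a skirt 38 mm across with a blind bore open at the bottom, standing bore down. Thread teeth stand in the bore 1.3 to 4.7 mm above the underside; further up the bore is narrower, its width and depth differing from knob to knob. Origin: centre of the underside; z up
- knob_c: loose plain aluminium knob nut, alike outside to the other two, 0.11 to 0.2 kg, 62 mm high: upper 15 mm a round fluted grip 41 mm across, below it a skirt 38 mm across with a blind bore open at the bottom, standing bore down. Thread teeth stand in the bore 1.3 to 4.7 mm above the underside; further up the bore is narrower, its width and depth differing from knob to knob. Origin: centre of the underside; z up
- warm_cabinet: fixed grey warming cabinet on the right, about 460 x 470 mm and 414 mm high: an obstacle, its near left corner close to the lane along which the arm swings in. Origin: centre of its underside
- objective_case: screw case with black cap, 41 mm across, 61 mm high; a bystander, to be left alone. Origin: centre of its underside
- cover_box_0: cover glass box, 27 x 27 x 16 mm, white with blue lid; a bystander, to be left alone. Origin: centre of its underside
- cover_box_1: cover glass box, 27 x 27 x 16 mm, white; a bystander, to be left alone. Origin: centre of its underside
- stain_iodine: brown dropper bottle with white cap, 44 mm across, 108 mm high; a bystander, to be left alone. Origin: centre of its underside
- stain_violet: violet dropper bottle with black cap, 37 mm across, 97 mm high; a bystander, to be left alone. Origin: centre of its underside
There are look-alikes about, which are no part of the job. What is shaped like the knob_a but yellow is not meant.

How it is judged (in metres and radians):
At the end, for the whole second after the job is handed in: One knob is screwed home on the stud: its underside within 2 mm of the platform's top, on the stud's axis within 4 mm, upright within 0.1 rad and at rest. The other two stand upright (within 0.1 rad), bore down, at rest on the bench top (underside within 4 mm of it) (((horizontal distance between knob_a and stud_foot below 0.004 m and z of knob_a in the frame of stud_foot below 0.002 m and angle between each of knob_a, knob_b, knob_c's own z axis and vertical below 0.1 rad and linear speed of knob_a below 0.01 m/s and height (world z) of knob_b between -0.004 and 0.004 m and linear speed of each of knob_b, knob_c below 0.02 m/s and height (world z) of knob_c between -0.004 and 0.004 m) or (horizontal distance between knob_b and stud_foot below 0.004 m and z of knob_b in the frame of stud_foot below 0.002 m and angle between each of knob_b, knob_a, knob_c's own z axis and vertical below 0.1 rad and linear speed of knob_b below 0.01 m/s and height (world z) of knob_a between -0.004 and 0.004 m and linear speed of each of knob_a, knob_c below 0.02 m/s and height (world z) of knob_c between -0.004 and 0.004 m) or (horizontal distance between knob_c and stud_foot below 0.004 m and z of knob_c in the frame of stud_foot below 0.002 m and angle between each of knob_c, knob_a, knob_b's own z axis and vertical below 0.1 rad and linear speed of knob_c below 0.01 m/s and height (world z) of knob_a between -0.004 and 0.004 m and linear speed of each of knob_a, knob_b below 0.02 m/s and height (world z) of knob_b between -0.004 and 0.004 m))); the robot touches nothing.
It fails at once if the objective case, a cover glass box or a dropper bottle is shifted by more than 20 mm or tipped (distance of any of objective_case, cover_box_0, cover_box_1, stain_iodine, stain_violet from where it was at the start of the episode above 0.02 m or angle between any of objective_case, cover_box_0, cover_box_1, stain_iodine, stain_violet's own z axis and vertical above 0.3 rad).
It also fails if it takes over 72 s, if anything falls off the work surface, if the arm or the gripper's body presses on something with over 40 N, if the wrist force passes 120 N, or if a joint passes its speed limit or range.

## Robot

A 6-joint arm with a two-finger parallel gripper is mounted at the origin on a cart in front of the work surface, level with it; the furniture and walls round the work are solid. World frame = base frame: x ahead of the robot, y to its left, z up, the work surface at z = 0. Lengths are in mm, angles in rad, forces in N, time in s.
With the tool pointing down it reaches from about 325 to 850 mm from the base axis. Payload 4.4 kg.
Tool frame: the origin (TCP) lies on the centre line of the jaws, within the pads' length; the fingertips stand bot.tip_reach ahead of it and the grasp point (between the pads) lies 11 mm behind it (bot.tip_reach is the distance from the TCP to the fingertips, in mm); z points along the fingers, y is the line along which they close (so a half turn about z gives the same grasp; the last joint's range is limited). The gripper opens to 94 mm and grips with 3 to 60 N. Pads are 16 mm wide; open, the fingers measure 119 mm over their backs; the gripper's body (75 mm by 177 mm) begins 78 mm behind the grasp point.
Start: joints at [-1.438, 0.207, 1.542, -0, 1.393, -0.15], TCP at [160.439, -552.165, 213.447] pointing down, gripper open.
Joint ranges: [-2.73, 2.73], [-0.86, 2.22], [0.23, 2.46], [-1.11, 4.25], [0.08, 2.63], [-2.82, 2.82]. Speed limits (rad/s): [2.79, 2.79, 3.14, 3.14, 3.14, 3.14].

## Interface

Orientations are given as a unit quaternion [w, x, y, z].
In Python, from rig import telemetry, imaging, ticket, finder, bot gives the robot as it stands.
- The arm moves only by the shell command python3 -m jog 'ROWS' [OPENING]. ROWS is a JSON object of lists of equal length, an entry for each row: "dp": the shift along the tool's x, y, z in m, a list of three; "roll": the turn about the tool's z in degrees. A call has exactly 10 rows; each row shifts and turns the commanded pose from where the row before left it, along the tool's axes as they then stand; what a row does not reach is not made up. A row lasts 1/10 s, in which the tool goes at most 50 mm and 8.59 degrees, less where a joint would pass 70% of its speed; a pose out of reach is approached as far as the arm can. A call with a gripper value outside its range is refused whole. OPENING is the gripper command: -1 is shut, 1 is fully open, values between are in proportion, set as the call begins (- or left out, the last holds). The fingers move at their own pace and stop on an object; the grip force is fixed at half the most. Time passes only in rows, so rows that do not move let the fingers close, or fill a call up. It gives the time, the measured TCP pose, the force, the opening and the grip force at its end, in the units of the state.
- telemetry.state(): the state, without advancing time (a new reading comes with each control period).
- imaging.capture(name): name is "scene" or "top"; returns (picture, depth): 400x640x3 uint8, red, green, blue; 400x640 float32, mm along the optical axis (not along the pixel's ray), 0 where there is no reading.
- imaging.camera_params(name): a dict with "fovy" (degrees; the focal length in pixels is half the picture's height over the tangent of half this angle, whatever the lens; pixels are square), "cx", "cy" (the principal point, pixels), "R" (3x3) and "t" (3): a world point X has camera coordinates R X + t. Camera axes: x right, y down, z forward; pixel columns grow to the right and rows downward; lengths in mm; the calibration is good to about 2 mm. A picture is of the moment at which its call begins. camera_params takes no time and is no camera call.
- ticket.hand_in(): hands the job in; it is judged then, once.
Trained networks look in the newest picture that a camera, given by its name, has taken for a name from the list of things; names that differ only in an ending like _2 or _b are one class to them, and where a whole thing is asked for, a point or a joint stands for the part that bears it (a point fixed in the world has none). Each returns a list of dicts, best first, with "p" (0 to 1); they miss things now and then, are a little off and sometimes report something else, mostly with a low value. They report only what shows in the picture. A call takes as long as a camera call. They do not tell look-alikes from the thing itself.
- finder.recognise(camera, thing): "extent" ([left, top, right, bottom] in pixels, round what is visible of it).
The state is a dict: "clock": time; "joint_pos": joint angles; "qvel": joint speeds; "effort": joint torques, N m; "ee_pos": TCP position; "eef_rot": TCP orientation; "wrist_force": force on the tool from outside, world axes, zero at the start; "torque": the same for the moment, N m; "opening": finger opening in mm; "grasp_force": force on a finger pad.
Only numpy, scipy, OpenCV 4.12 (cv2) and the standard library are available. Lean on these libraries where they do the work, as an engineer would, in place of code of your own. Each camera call takes 0.05 s, during which the arm holds its last target. There are 200 camera calls.

## Working session

There is one attempt and no reset: what is moved stays moved. The work goes in short steps, Python scripts to look and compute and a shell command to move; the robot and the scene stay as the last step left them, time stands still between calls to the robot, and variables do not carry over. Pictures are saved under pics/ and viewed, at most 10 in all, crops included, and the job is handed in when it is done.

```bash
mkdir -p pics; ls; python3 - <<'E'
from rig import telemetry, imaging, finder
import cv2, numpy as np
print(telemetry.state())
for n in ("scene","top"):
    p,d=imaging.capture(n); cv2.imwrite(f"pics/{n}0.png",p[:,:,::-1]); np.save(f"{n}_d.npy",d)
    c=imaging.camera_params(n); print(n,c)
    for t in ("knob_a","shaker","stud_foot","objective_case","warm_cabinet","stain_iodine","stain_violet","cover_box_0"):
        print(t,[(np.round(r["extent"]).tolist(),round(r["p"],2)) for r in finder.recognise(n,t)][:6])
E
```

```text
pics
{'clock': 0.0, 'joint_pos': array([-1.43849421e+00,  2.07432888e-01,  1.54289379e+00, -1.63333889e-05,
        1.39348023e+00, -1.50515881e-01]), 'qvel': array([-1.14021908e-03,  6.16692430e-05, -5.22225475e-04, -1.64897261e-04,
       -1.78673371e-03,  3.38294498e-04]), 'effort': array([ 2.06324407e-04, -3.70883131e+01, -2.81417835e+01,  6.97715767e-02,
        3.62385542e-02, -1.79156100e-04]), 'ee_pos': array([ 160.33489894, -551.40241691,  212.31199626]), 'eef_rot': array([-1.10715079e-03,  9.90017586e-01,  1.40939540e-01,  2.04558911e-06]), 'wrist_force': array([-0.30323783, -0.18516911,  0.19213931]), 'torque': array([ 0.05316538, -0.00728648, -0.01156465]), 'grasp_force': 0.0, 'opening': 94.21259450669154}
scene {'fovy': 43.40737665061046, 'cx': 330.3519418469458, 'cy': 194.603567180465, 'R': array([[-0.70788908, -0.70627587, -0.00821271],
       [-0.46899064,  0.47869262, -0.74222716],
       [ 0.52814849, -0.52156282, -0.67009805]]), 't': array([ 523.85732163,  201.2336151 , 1086.05385609])}
knob_a [([297.0, 272.0, 319.0, 302.0], 0.91), ([376.0, 189.0, 393.0, 219.0], 0.
[... 590 characters left out ...]
9972791, -0.01673858],
       [-0.98213198, -0.01281647, -0.18775652],
       [ 0.1874909 ,  0.01948979, -0.98207297]]), 't': array([ 181.26182488,  543.01604259, 1168.03899059])}
knob_a [([262.0, 260.0, 278.0, 276.0], 0.75), ([306.0, 250.0, 324.0, 270.0], 0.73), ([243.0, 292.0, 262.0, 307.0], 0.61), ([221.0, 250.0, 247.0, 266.0], 0.61), ([348.0, 232.0, 361.0, 244.0], 0.47), ([239.0, 148.0, 302.0, 229.0], 0.19)]
shaker []
stud_foot [([242.0, 147.0, 301.0, 229.0], 0.9)]
objective_case []
warm_cabinet []
stain_iodine [([338.0, 182.0, 357.0, 200.0], 0.65)]
stain_violet [([305.0, 113.0, 324.0, 130.0], 0.71)]
cover_box_0 [([320.0, 229.0, 332.0, 239.0], 0.63), ([370.0, 214.0, 382.0, 227.0], 0.46)]
```

```bash
python3 - <<'E'
import cv2
a=cv2.imread("pics/scene0.png")[130:330,220:420]; b=cv2.imread("pics/top0.png")[100:320,190:410]
a=cv2.resize(a,(400,400),interpolation=3); b=cv2.resize(b,(400,400),interpolation=3)
cv2.imwrite("pics/both.png",cv2.hconcat([a,b]))
E
```

```text
(no output)
```

View pics/both.png

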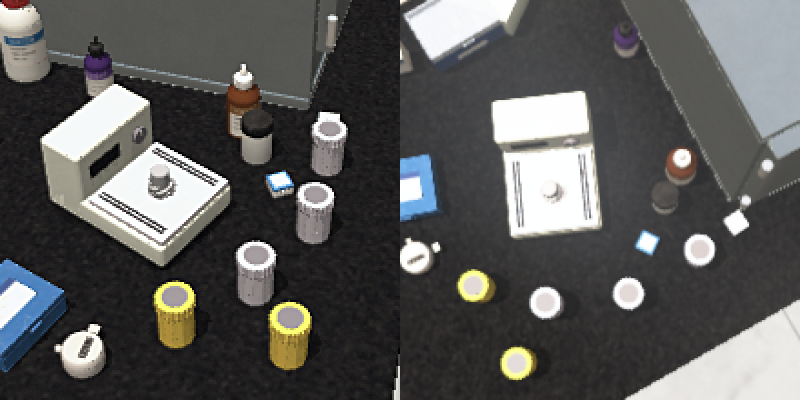

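View pics/top0.png

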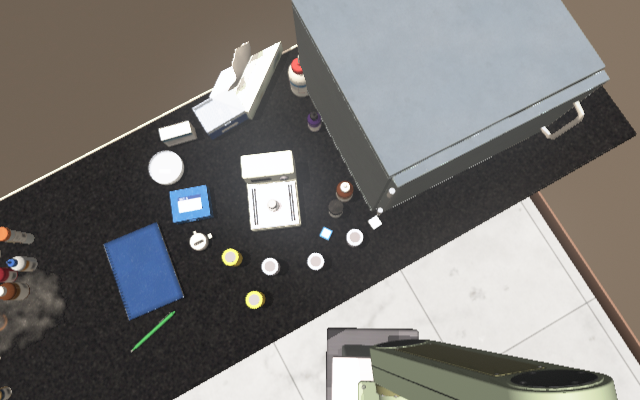

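The pictures show three aluminium knobs, at top-view (270,267), (316,261) and (355,238). The look-alikes are two yellow ones at (231,257) and (255,299), which I'll ignore, plus the objective case at (336,209), which has a black cap. The stud is at (273,204). The cabinet's near corner is at about (385,205).

```bash
cat > h.py <<'E'
import numpy as np, cv2
from rig import imaging
H=200
def cloud(n,d):
    c=imaging.camera_params(n); f=H/np.tan(np.radians(c["fovy"]/2))
    v,u=np.mgrid[:400,:640]
    P=np.stack([(u-c["cx"])/f*d,(v-c["cy"])/f*d,d],-1)
    return (P-c["t"])@c["R"]      # R^T (P-t)
def proj(n,X):
    c=imaging.camera_params(n); f=H/np.tan(np.radians(c["fovy"]/2)); q=c["R"]@np.array(X)+c["t"]
    return q[0]/q[2]*f+c["cx"],q[1]/q[2]*f+c["cy"]
def tops(n,d,xy,r,zlo,zhi):
    W=cloud(n,d); m=(np.hypot(W[...,0]-xy[0],W[...,1]-xy[1])<r)&(W[...,2]>zlo)&(W[...,2]<zhi)&(d>0)
    Q=W[m]
    if len(Q)<5: return len(Q)
    c,rr=cv2.minEnclosingCircle(Q[:,:2].astype(np.float32))
    return len(Q),np.round(c,1),round(rr,1),np.round(Q[:,:2].mean(0),1),np.round(np.percentile(Q[:,2],[5,50,95]),1)
E
python3 - <<'E'
from h import *
D={n:np.load(n+"_d.npy") for n in("scene","top")}
W=cloud("top",D["top"])
for nm,(u,v),r,lo,hi in [("k1",(270,267),30,52,75),("k2",(316,261),30,52,75),("k3",(355,238),30,52,75),("stud",(273,204),25,70,110),("y1",(231,257),30,52,75),("y2",(255,299),30,52,75),("case",(336,209),28,50,75),("iod",(345,190),30,60,120),("box0",(326,234),25,8,30),("box1",(375,222),25,8,30),("viol",(314,121),28,60,110)]:
    p=W[v-2:v+3,u-2:u+3].reshape(-1,3); p=np.median(p,0)
    print(nm,np.round(p),*[tops(n,D[n],p[:2],r,lo,hi) for n in D])
W=W.reshape(-1,3); m=(W[:,2]>45)&(W[:,2]<56)
p=W[(273-60)*0:][m]; s=np.median(cloud("top",D["top"])[204,273]) if 0 else None
c=cloud("top",D["top"]); 
for uv in [(273,204),(385,205),(380,212),(392,190)]: print(uv,np.round(c[uv[1],uv[0]]))
E
```

```text
k1 [366. 313.  60.] (273, array([368. , 318.3]), 22.7, array([367.6, 320.2]), array([54.7, 61.6, 64.3])) (229, array([369.7, 313.9]), 21.1, array([369.6, 313.5]), array([57.2, 61.1, 65.1]))
k2 [383. 200.  62.] (237, array([383.6, 204.3]), 23.1, array([381.5, 207.8]), array([53.5, 61.4, 63.9])) (225, array([383.7, 201.2]), 21.2, array([383.6, 201.3]), array([56.9, 61.3, 65.6]))
k3 [441. 104.  61.] (200, array([445.4, 108.8]), 23.4, array([442.1, 111.4]), array([54.3, 61.4, 64.4])) (219, array([445.1, 104.7]), 21.4, array([444.4, 105.1]), array([57. , 61.6, 65.6]))
stud [520. 308.  82.] (86, array([522.5, 316.3]), 12.1, array([520.8, 317.8]), array([72. , 81. , 84.6])) (65, array([523.2, 311.7]), 10.8, array([522.6, 311.7]), array([75.1, 81.9, 86.5]))
y1 [389. 411.  62.] (307, array([391.5, 416.5]), 22.6, array([388.9, 419.2]), array([54.9, 61.6, 64.6])) (230, array([390.4, 413. ]), 21.7, array([390.9, 412.8]), array([57. , 61. , 64.6]))
y2 [288. 347.  61.] (324, array([288.4, 353.1]), 22.8, array([286.3, 355.7]), array([54.4, 61.4, 63.7])) (230, array([289. , 348.8]), 21.0, array([288
[... 412 characters left out ...]
3, 95.6]))
box0 [455. 176.  17.] (112, array([457.9, 181.9]), 20.1, array([457. , 182.6]), array([ 9.1, 14.9, 18.1])) (107, array([458.8, 176.5]), 17.7, array([458.9, 177.1]), array([11.1, 15.7, 18.9]))
box1 [488.  50.  16.] (30, array([493.1,  49.5]), 13.8, array([494.6,  48.5]), array([12.7, 15.1, 17.8])) (108, array([489.8,  50.6]), 17.4, array([489.3,  50.7]), array([11. , 15.7, 20.2]))
viol [744. 211.  65.] (254, array([749.5, 208.8]), 26.2, array([753.8, 203.4]), array([ 61. ,  79.5, 105.6])) (134, array([752.6, 206.3]), 21.6, array([753.1, 208.2]), array([60.7, 75.8, 96.8]))
(273, 204) [520. 308.  84.]
(385, 205) [497.  46. 216.]
(380, 212) [489.  53. 172.]
(392, 190) [495.  53. 387.]
```

```bash
cat > plan.py <<'E'
# plan.py: turn world way-points into jog rows (printed; typed by hand)
import sys, json, math, numpy as np
from rig import telemetry, bot
def pose():
    s=telemetry.state(); w,x,y,z=s["eef_rot"]
    yaw=math.atan2(2*(x*y+w*z),1-2*(y*y+z*z)); tilt=math.acos(min(1,abs(1-2*(x*x+y*y))))
    return s,np.array(s["ee_pos"]),yaw,tilt
def rows(pts,vmax=48,rmax=8.5):
    """pts: (x,y,z,roll_deg) successive"""
    s,p,yaw,t=pose(); p=p.copy(); dp=[];ro=[]
    for x,y,z,r in pts:
        n=max(1,math.ceil(max(np.linalg.norm(np.array([x,y,z])-p)/vmax,abs(r)/rmax)))
        left=r
        for k in range(n):
            d=(np.array([x,y,z])-p)/(n-k); c,si=math.cos(yaw),math.sin(yaw)
            l=np.array([c*d[0]+si*d[1], si*d[0]-c*d[1], -d[2]]).round(0 if vmax>20 else 1)
            q=round(left/(n-k)); left-=q
            p=p+np.array([c*l[0]+si*l[1], si*l[0]-c*l[1], -l[2]]); yaw-=math.radians(q)
            dp.append((l/1000).round(4).tolist()); ro.append(q)
    while len(dp)%10: dp.append([0,0,0]); ro.append(0)
    for i in range(0,len(dp),10): print(json.dumps({"dp":dp[i:i+10],"roll":ro[i:i+10]},separators=(",",":")))
    print("end",p.round(1),"yaw",round(yaw,3))
E
python3 - <<'E'
from plan import *
print(bot.tip_reach, pose()[2:])
rows([(200,-330,212,-40),(370,-50,212,-56),(340,120,212,-35),(369,316,150,-41)])
E
```

```text
8.0 (0.28277166349984195, 2.5242690212840224e-05)
{"dp":[[0.02,-0.04,0.0],[0.025,-0.037,0.0],[0.031,-0.034,0.0],[0.035,-0.029,0.001],[0.038,-0.024,0.0],[0.047,-0.002,0.0],[0.047,0.005,0.0],[0.045,0.011,0.0],[0.044,0.017,0.0],[0.041,0.023,0.0]],"roll":[-8,-8,-8,-8,-8,-8,-8,-8,-8,-8]}
{"dp":[[0.037,0.028,0.0],[0.032,0.033,0.0],[0.034,0.007,0.0],[0.033,0.012,0.0],[0.031,0.015,0.0],[0.029,0.019,0.0],[0.026,0.022,0.0],[0.016,0.036,0.012],[0.011,0.038,0.013],[0.006,0.039,0.012]],"roll":[-8,-8,-7,-7,-7,-7,-7,-8,-8,-8]}
{"dp":[[0.0,0.04,0.013],[-0.005,0.039,0.012],[0,0,0],[0,0,0],[0,0,0],[0,0,0],[0,0,0],[0,0,0],[0,0,0],[0,0,0]],"roll":[-8,-9,0,0,0,0,0,0,0,0]}
end [368.9 315.5 150.4] yaw 3.285
```

```bash
python3 -m jog '{"dp":[[0.02,-0.04,0],[0.025,-0.037,0],[0.031,-0.034,0],[0.035,-0.029,0],[0.038,-0.024,0],[0.047,-0.002,0],[0.047,0.005,0],[0.045,0.011,0],[0.044,0.017,0],[0.041,0.023,0]],"roll":[-8,-8,-8,-8,-8,-8,-8,-8,-8,-8]}' 1
python3 - <<'E'
from plan import *
print(pose()[0]["joint_pos"].round(2),pose()[2])
rows([(370,-50,212,-16),(340,120,212,-35),(369,316,130,-41)])
E
```

```text
clock: 1.9
ee_pos: [322.6, -127.7, 214.0]
eef_rot: [0.001, 0.666, 0.746, 0.0]
wrist_force: [0.9, -1.3, -0.6]
opening: 93.8
grasp_force: 0.0
[-0.63 -0.32  2.04  0.    1.42 -0.74] 1.6841696881319859
{"dp":[[0.036,0.028,0.001],[0.032,0.033,0.001],[0.034,0.007,-0.0],[0.032,0.012,-0.0],[0.031,0.015,-0.0],[0.029,0.019,-0.0],[0.026,0.022,-0.0],[0.016,0.036,0.016],[0.011,0.038,0.016],[0.006,0.039,0.017]],"roll":[-8,-8,-7,-7,-7,-7,-7,-8,-8,-8]}
{"dp":[[-0.0,0.04,0.016],[-0.006,0.04,0.017],[0,0,0],[0,0,0],[0,0,0],[0,0,0],[0,0,0],[0,0,0],[0,0,0],[0,0,0]],"roll":[-8,-9,0,0,0,0,0,0,0,0]}
end [369.  316.5 130. ] yaw 3.29
```

```bash
python3 -m jog '{"dp":[[0.036,0.028,0.001],[0.032,0.033,0.001],[0.034,0.007,0],[0.032,0.012,0],[0.031,0.015,0],[0.029,0.019,0],[0.026,0.022,0],[0.016,0.036,0.016],[0.011,0.038,0.016],[0.006,0.039,0.017]],"roll":[-8,-8,-7,-7,-7,-7,-7,-8,-8,-8]}' 1
python3 -m jog '{"dp":[[0,0.04,0.016],[-0.006,0.04,0.017],[0,0,0.03],[0,0,0.03],[0,0,0.017],[0,0,0.01],[0,0,0],[0,0,0],[0,0,0],[0,0,0]],"roll":[-8,-8,0,0,0,0,0,0,0,0]}' 1
python3 -c "
from plan import *
p=pose(); print(p[0]['joint_pos'].round(2),p[2])"
```

```text
clock: 2.9
ee_pos: [358.2, 237.2, 162.6]
eef_rot: [0.001, 0.074, 0.997, 0.0]
wrist_force: [0.9, -0.3, -0.0]
opening: 94.1
grasp_force: 0.0
clock: 3.9
ee_pos: [371.6, 315.2, 43.7]
eef_rot: [0.001, -0.063, 0.998, 0.001]
wrist_force: [0.6, -0.6, 0.1]
opening: 94.2
grasp_force: 0.0
[ 0.53  0.24  1.9   0.    1.   -1.17] -3.016029557505995
```

```bash
python3 -m jog '{"dp":[[0,0,0],[0,0,0],[0,0,0],[0,0,0],[0,0,0],[0,0,0],[0,0,0],[0,0,0],[0,0,0],[0,0,0]],"roll":[0,0,0,0,0,0,0,0,0,0]}' -1
python3 -m jog '{"dp":[[0,0,0],[0,0,0],[0,0,0],[0,0,0],[0,0,0],[0,0,0],[0,0,0],[0,0,0],[0,0,0],[0,0,0]],"roll":[0,0,-3,-8,-8,-8,-8,-8,-8,-8]}' 0.4
python3 -m jog '{"dp":[[0,0,0],[0,0,0],[0,0,0],[0,0,0],[0,0,0],[0,0,0],[0,0,0],[0,0,0],[0,0,0],[0,0,0]],"roll":[-8,-8,0,0,0,0,0,0,0,0]}' 0.4
python3 -m jog '{"dp":[[0,0,0],[0,0,0],[0,0,0],[0,0,0],[0,0,0],[0,0,0],[0,0,-0.01],[0,0,-0.03],[0,0,-0.035],[0,0,-0.035]],"roll":[0,0,0,0,0,0,0,0,0,0]}' -1
python3 - <<'E'
from h import *; from plan import *
s,p,yaw,t=pose(); print(p,yaw,s["joint_pos"].round(2),s["opening"],s["grasp_force"],s["wrist_force"])
for n in("scene","top"):
    im,d=imaging.capture(n); cv2.imwrite(f"pics/held_{n}.png",im[:,:,::-1]); np.save(f"held_{n}.npy",d)
    u,v=map(int,proj(n,p)); print(n,u,v)
    cv2.imwrite(f"pics/heldc_{n}.png",cv2.resize(im[max(v-60,0):v+60,max(u-60,0):u+60,::-1],(400,400),interpolation=3))
cv2.imwrite("pics/heldc.png",cv2.hconcat([cv2.imread("pics/heldc_scene.png"),cv2.imread("pics/heldc_top.png")]))
E
```

```text
clock: 4.9
ee_pos: [370.6, 314.9, 42.5]
eef_rot: [0.0, -0.063, 0.998, 0.0]
wrist_force: [-0.8, 1.6, -0.2]
opening: 40.5
grasp_force: 30.0
clock: 5.9
ee_pos: [370.4, 314.3, 42.3]
eef_rot: [-0.0, -0.549, 0.836, -0.0]
wrist_force: [0.6, 0.5, -0.7]
opening: 65.6
grasp_force: 0.0
clock: 6.9
ee_pos: [370.5, 314.6, 42.4]
eef_rot: [-0.0, -0.657, 0.754, 0.0]
wrist_force: [-0.6, 0.3, 0.7]
opening: 65.5
grasp_force: 0.0
clock: 7.9
ee_pos: [370.0, 314.3, 153.6]
eef_rot: [-0.001, -0.657, 0.754, 0.0]
wrist_force: [0.6, 0.1, -1.5]
opening: 40.2
grasp_force: 30.0
[369.97132453 314.26787787 153.63540429] -1.7069230108948954 [ 0.53  0.08  1.82 -0.    1.25 -2.48] 40.21951457565679 29.999663829803467 [ 0.59323224  0.06703854 -1.45705029]
scene 349 226
top 264 263
```

View pics/heldc.png

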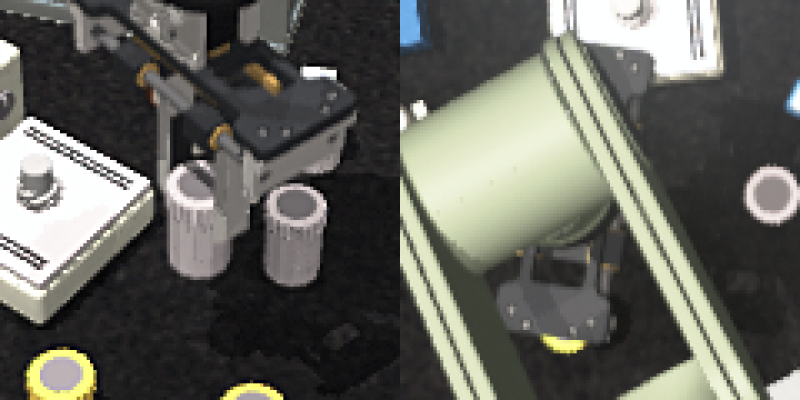

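```bash
python3 - <<'E'
from h import *
from scipy.optimize import least_squares
def fit(n,f,xy,r,zlo,zhi,R=None,it=True):
    d=np.load(f); W=cloud(n,d); m=(np.hypot(W[...,0]-xy[0],W[...,1]-xy[1])<r)&(W[...,2]>zlo)&(W[...,2]<zhi)&(d>0); Q=W[m][:,:2]
    if R: g=lambda p:np.hypot(*(Q-p[:2]).T)-R; x0=list(xy)
    else: g=lambda p:np.hypot(*(Q-p[:2]).T)-p[2]; x0=list(xy)+[10]
    s=least_squares(g,x0,loss="soft_l1",f_scale=1.0); return len(Q),s.x.round(1),round(float(np.median(abs(g(s.x)))),2)
print("held",fit("scene","held_scene.npy",(370,314),28,114,145,19), fit("scene","held_scene.npy",(370,314),28,114,145))
print("k1 rest",fit("scene","scene_d.npy",(369,316),28,5,44,19),fit("scene","scene_d.npy",(369,316),28,5,44))
print("k2 rest",fit("scene","scene_d.npy",(383,203),28,5,44,19))
print("k3 rest",fit("scene","scene_d.npy",(445,106),28,5,44,19))
for z in [(68,76),(70,80),(66,72),(74,82)]: print("pilot",z,fit("scene","scene_d.npy",(522,315),20,*z))
for n,f in(("scene","scene_d.npy"),("scene","held_scene.npy"),("top","top_d.npy")):
    for lo in (78,80):print(n,tops(n,np.load(f),(522,313),18,lo,100), tops(n,np.load(f),(522,313),18,60,100))
W=cloud("scene",np.load("scene_d.npy")); m=(np.hypot(W[...,0]-522,W[...,1]-314)<55)&(np.hypot(W[...,0]-522,W[...,1]-314)>25)
print("plat z",np.median(W[m][:,2]))
E
```

```text
held (180, array([369.7, 316.8]), 0.69) (180, array([369.4, 317.1,  18.7]), 0.65)
k1 rest (200, array([370.1, 317.4]), 0.66) (200, array([370.1, 317.3,  19.1]), 0.67)
k2 rest (185, array([383.8, 204.6]), 0.78)
k3 rest (177, array([445.4, 107.7]), 0.92)
pilot (68, 76) (24, array([523.4, 316.4,  10.1]), 0.93)
pilot (70, 80) (32, array([523.6, 315.5,  10.6]), 0.69)
pilot (66, 72) (17, array([524. , 315. ,  10.9]), 1.0)
pilot (74, 82) (43, array([522.2, 315.9,   9.2]), 1.06)
scene (62, array([523.6, 315.7]), 11.3, array([522.2, 316.7]), array([79. , 82.1, 84.7])) (136, array([522. , 315.6]), 15.4, array([519.5, 318.1]), array([62. , 75.9, 84.1]))
scene (54, array([523.7, 315.7]), 11.2, array([522.4, 315.9]), array([80.2, 82.6, 84.8])) (136, array([522. , 315.6]), 15.4, array([519.5, 318.1]), array([62. , 75.9, 84.1]))
scene (63, array([522.2, 316. ]), 11.1, array([522.2, 316.6]), array([79. , 81.8, 84.2])) (137, array([522.2, 315.4]), 15.2, array([519.6, 318.4]), array([61.3, 75.8, 83.9]))
scene (53, array([522.2, 316. ]), 11.1, array([522.9, 316.2]), array([80.3, 82.4, 84.2])) (137, array([522.2, 315.4]), 15.2, array([519.6, 318.4]), array([61.3, 75.8, 83.9]))
top (58, array([522.5, 311.6]), 10.5, array([522.9, 312.1]), array([78.7, 82.6, 86.5])) (102, array([523.3, 312.4]), 15.1, array([521.3, 310.8]), array([61.4, 79.3, 86.4]))
top (50, array([522.6, 312. ]), 10.3, array([522.7, 312.5]), array([80.4, 82.9, 86.6])) (102, array([523.3, 312.4]), 15.1, array([521.3, 310.8]), array([61.4, 79.3, 86.4]))
plat z 49.55913359904646
```

```bash
python3 - <<'E'
from plan import *
rows([(523.2,313.2,150,0)],vmax=39);rows([(523.2,313.2,150,0)],vmax=15)
E
```

```text
{"dp":[[-0.004,-0.037,0.002],[-0.004,-0.037,0.002],[-0.004,-0.037,0.002],[-0.005,-0.037,0.002],[0,0,0],[0,0,0],[0,0,0],[0,0,0],[0,0,0],[0,0,0]],"roll":[0,0,0,0,0,0,0,0,0,0]}
end [523.3 313.7 150.4] yaw -1.707
{"dp":[[-0.0017,-0.0148,0.0008],[-0.0016,-0.0148,0.0008],[-0.0017,-0.0148,0.0009],[-0.0016,-0.0148,0.0008],[-0.0017,-0.0148,0.0009],[-0.0016,-0.0148,0.0008],[-0.0017,-0.0148,0.0009],[-0.0016,-0.0148,0.0008],[-0.0017,-0.0148,0.0009],[-0.0016,-0.0148,0.0008]],"roll":[0,0,0,0,0,0,0,0,0,0]}
end [523.2 313.2 150. ] yaw -1.707
```

```bash
python3 -m jog '{"dp":[[-0.004,-0.037,0.002],[-0.004,-0.037,0.002],[-0.004,-0.037,0.002],[-0.005,-0.037,0.002],[0,0,0.008],[0,0,0.008],[0,0,0.004],[0,0,0],[0,0,0],[0,0,0]],"roll":[0,0,0,0,0,0,0,0,0,0]}'
python3 -c "
from plan import *
p=pose(); print(p[0]['joint_pos'].round(2),p[1],p[2])"
```

```text
clock: 9.0
ee_pos: [518.4, 311.5, 124.2]
eef_rot: [-0.0, -0.658, 0.753, 0.0]
wrist_force: [0.7, -0.0, -2.7]
opening: 40.3
grasp_force: 30.0
[ 0.4   0.35  1.55  0.    1.24 -2.61] [518.39881485 311.54494878 124.22676885] -1.706180224062232
```

```bash
python3 -m jog '{"dp":[[0,0,-0.006],[-0.001,-0.002,0],[-0.0013,-0.0025,0],[0,0,0],[0,0,0],[0,0,0.003],[0,0,0.003],[0,0,0],[0,0,0],[0,0,0]],"roll":[0,0,0,0,0,0,0,0,0,0]}'
python3 -c "
from rig import telemetry as t
for i in range(3): print(t.state()['ee_pos'].round(2))"
```

```text
clock: 10.0
ee_pos: [524.3, 313.1, 124.4]
eef_rot: [-0.0, -0.657, 0.754, -0.0]
wrist_force: [-0.3, -0.4, -2.0]
opening: 40.2
grasp_force: 30.0
[524.25 313.09 124.43]
[524.25 313.09 124.43]
[524.25 313.09 124.43]
```

```bash
python3 -m jog '{"dp":[[0,0.001,0.002],[0,0,0.002],[0,0,0.002],[0,0,0.002],[0,0,0.002],[0,0,0.002],[0,0,0.002],[0,0,0.002],[0,0,0],[0,0,0]],"roll":[0,0,0,0,0,0,0,0,0,0]}'
```

```text
clock: 11.0
ee_pos: [523.2, 313.2, 108.4]
eef_rot: [-0.0, -0.657, 0.754, 0.0]
wrist_force: [0.8, 0.4, -1.6]
opening: 40.4
grasp_force: 30.0
```

```bash
python3 -m jog '{"dp":[[0,0,0.001],[0,0,0.001],[0,0,0.0005],[0,0,0],[0,0,0],[0,0,0],[0,0,0],[0,0,0],[0,0,0],[0,0,0]],"roll":[0,0,0,0,0,0,0,0,0,0]}'
```

```text
clock: 12.0
ee_pos: [523.5, 313.5, 107.8]
eef_rot: [0.0, -0.657, 0.754, -0.0]
wrist_force: [-2.2, -1.7, 5.8]
opening: 40.1
grasp_force: 30.0
```

```bash
python3 -m jog '{"dp":[[0,0,0],[0,0,0],[0,0,0.0002],[0,0,0.0002],[0,0,0.0003],[0,0,0.0003],[0,0,0.0003],[0,0,0.0003],[0,0,0.0003],[0,0,0.0003]],"roll":[8.5,8.5,8.5,8.5,8.5,8.5,8.5,8.5,8.5,8.5]}'
python3 -c "
from rig import telemetry as t
s=t.state(); print(s['torque'].round(2),s['joint_pos'].round(2))"
```

```text
clock: 13.0
ee_pos: [525.2, 313.8, 107.5]
eef_rot: [0.002, 0.027, 1.0, 0.001]
wrist_force: [-1.8, -1.9, 12.2]
opening: 40.2
grasp_force: 30.0
[-0.35  0.43  0.12] [ 0.4   0.38  1.55 -0.    1.21 -1.12]
```

```bash
python3 -m jog '{"dp":[[0.001,0,0],[0.0005,0,0],[0,0,0],[0,0,0],[0,0,0.0002],[0,0,0.0003],[0,0,0.0003],[0,0,0],[0,0,0],[0,0,0]],"roll":[0,8,8,8,8,8,8,0,0,0]}'
python3 -c "
from rig import telemetry as t
s=t.state(); print(s['torque'].round(2),s['joint_pos'].round(2))"
```

```text
clock: 14.0
ee_pos: [524.1, 313.9, 107.6]
eef_rot: [0.002, 0.429, 0.903, 0.002]
wrist_force: [-3.6, -3.1, 14.0]
opening: 40.2
grasp_force: 30.0
[-0.5   0.51  0.02] [ 0.4   0.38  1.55 -0.    1.21 -0.29]
```

```bash
python3 -m jog '{"dp":[[0,-0.0015,0],[0,0,0],[0,0,0],[0,0,0],[0,0,0],[0,0,0],[0,0,0],[0,0,0],[0,0,0],[0,0,0]],"roll":[8.5,8.5,8.5,8.5,8.5,8.5,8.5,8.5,8.5,8.5]}'
python3 - <<'E'
from h import *; from plan import *
s,p,yaw,t=pose(); print(p,yaw,t,s["joint_pos"].round(2),s["torque"].round(2))
n="scene"; im,d=imaging.capture(n); np.save("try1.npy",d)
u,v=map(int,proj(n,p)); cv2.imwrite("pics/try1.png",cv2.resize(im[v-40:v+50,u-50:u+50,::-1],(600,540),interpolation=3))
E
```

```text
clock: 15.0
ee_pos: [523.2, 314.8, 107.6]
eef_rot: [-0.001, 0.928, 0.374, 0.004]
wrist_force: [-2.9, 2.4, 11.7]
opening: 40.6
grasp_force: 30.0
[523.21521688 314.80703641 107.60007441] 0.765647008971243 0.008491466011069121 [0.4  0.38 1.55 0.   1.2  1.2 ] [0.41 0.42 0.13]
```

View pics/try1.png

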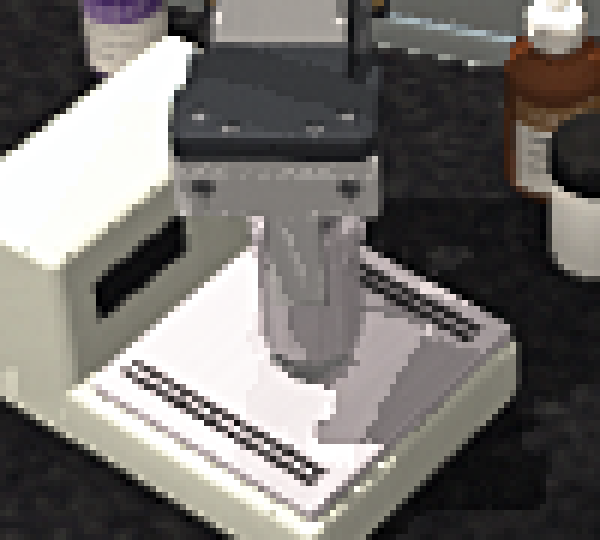

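The knob stands upright on the thread's top (picture centre about (310,300)). It did not sink in 218° under 12 N, so its bore is too narrow. I'll put it back.

```bash
python3 - <<'E'
from plan import *
rows([(523.2,313.5,145,0),(370,314,145,-40),(370,314,60,-16),(370,314,43,-8)])
E
```

```text
{"dp":[[-0.001,0.001,-0.037],[-0.022,-0.021,-0.0],[-0.019,-0.024,-0.0],[-0.015,-0.027,-0.0],[-0.012,-0.028,-0.0],[-0.007,-0.03,-0.0],[-0.0,-0.0,0.042],[-0.0,-0.0,0.043],[-0.0,-0.0,0.017],[0,0,0]],"roll":[0,-8,-8,-8,-8,-8,-8,-8,-8,0]}
end [370.1 314.4  42.6] yaw 1.878
```

```bash
python3 -m jog '{"dp":[[-0.001,0.001,-0.02],[0,0,-0.02],[0,0,-0.005],[-0.022,-0.021,0],[-0.019,-0.024,0],[-0.015,-0.027,0],[-0.012,-0.028,0],[-0.007,-0.030,0],[0,0,0],[0,0,0]],"roll":[0,0,0,-8,-8,-8,-8,-8,0,0]}'
python3 - <<'E'
from plan import *
print(pose()[1:],pose()[0]["joint_pos"].round(2),pose()[0]["wrist_force"])
rows([(370,314,75,0),(370,314,43.3,0)],vmax=20)
E
```

```text
clock: 16.05
ee_pos: [367.1, 310.4, 147.7]
eef_rot: [0.0, 0.742, 0.67, 0.0]
wrist_force: [1.1, 0.3, -1.1]
opening: 40.5
grasp_force: 30.0
(array([367.12482866, 310.36440808, 147.69143043]), 1.4692193410790622, 0.0005594355417402889) [ 0.52  0.07  1.84 -0.    1.23  0.62] [ 1.09267597  0.32029527 -1.11395185]
{"dp":[[0.001,0.0006,0.0182],[0.001,0.0006,0.0182],[0.001,0.0006,0.0181],[0.0009,0.0007,0.0182],[0.0,-0.0,0.0158],[0.0,-0.0,0.0159],[0,0,0],[0,0,0],[0,0,0],[0,0,0]],"roll":[0,0,0,0,0,0,0,0,0,0]}
end [370.  314.   43.3] yaw 1.469
```

```bash
python3 -m jog '{"dp":[[0.001,0,0.025],[0.001,0,0.03],[0.001,0,0.025],[0,0,0.014],[0,0,0.006],[0,0,0.003],[0,0,0.001],[0,0,0],[0,0,0],[0,0,0]],"roll":[0,0,0,0,0,0,0,0,0,0]}'
python3 - <<'E'
from plan import *
print(pose()[1:],pose()[0]["wrist_force"])
E
```

```text
clock: 17.05
ee_pos: [368.3, 313.7, 44.7]
eef_rot: [0.0, 0.742, 0.67, 0.001]
wrist_force: [0.3, 0.2, -1.5]
opening: 40.2
grasp_force: 30.0
(array([368.27503637, 313.70694602,  44.70470299]), 1.469613558479126, 0.0016355454610395873) [ 0.26441045  0.15225887 -1.50547303]
```

```bash
python3 -m jog '{"dp":[[0,0,0.002],[0,0,0],[0,0,0],[0,0,-0.005],[0,0,-0.025],[0,0,-0.03],[0,0,0],[0,0,0],[0,0,0],[0,0,0]],"roll":[0,0,0,0,0,0,-8,-8,-8,-8]}' 0.4
python3 - <<'E'
from plan import *
print(pose()[1:],pose()[0]["wrist_force"])
rows([(384.2,202,104,-24),(384.2,202,43,-28)],30)
E
```

```text
clock: 18.05
ee_pos: [367.9, 313.5, 102.6]
eef_rot: [0.0, 0.526, 0.851, 0.0]
wrist_force: [0.2, 0.3, -0.5]
opening: 65.8
grasp_force: 0.0
(array([367.89077249, 313.47640325, 102.56336306]), 2.033900926620492, 0.0008277611846467246) [ 0.15441362  0.32810091 -0.54964077]
{"dp":[[-0.027,-0.009,-0.0],[-0.026,-0.011,-0.0],[-0.024,-0.014,-0.001],[-0.022,-0.017,-0.0],[-0.0,-0.0,0.015],[-0.0,-0.0,0.015],[-0.0,-0.0,0.015],[-0.0,-0.0,0.016],[0,0,0],[0,0,0]],"roll":[-6,-6,-6,-6,-7,-7,-7,-7,0,0]}
end [383.9 202.4  42.6] yaw 2.941
```

```bash
python3 -m jog '{"dp":[[-0.027,-0.009,0],[-0.026,-0.011,0],[-0.024,-0.014,0],[-0.023,-0.017,0],[0,0,0],[0,0,0.015],[0,0,0.02],[0,0,0.015],[0,0,0.009],[0,0,0]],"roll":[-6,-6,-6,-6,-7,-7,-7,-7,0,0]}' 0.6
python3 -m jog '{"dp":[[0,0,0],[0,0,0],[0,0,0],[0,0,0],[0,0,0],[0,0,0],[0,0,0],[0,0,0],[0,0,0],[0,0,0]],"roll":[0,0,0,0,0,0,0,0,0,0]}' -1
python3 -m jog '{"dp":[[0,0,0],[0,0,0],[0,0,0],[0,0,0],[0,0,0],[0,0,0],[0,0,0],[0,0,0],[0,0,0],[0,0,0]],"roll":[0,0,-8.5,-8.5,-8.5,-8.5,-8.5,-8.5,-8.5,-8.5]}' 0.4
python3 -c "
from plan import *
p=pose(); print(p[0]['joint_pos'].round(2),p[1:])"
```

```text
clock: 19.05
ee_pos: [382.8, 201.2, 42.1]
eef_rot: [-0.001, 0.104, 0.995, -0.0]
wrist_force: [0.4, -0.7, 0.3]
opening: 75.4
grasp_force: 0.0
clock: 20.05
ee_pos: [384.4, 201.7, 43.4]
eef_rot: [0.001, 0.103, 0.995, 0.0]
wrist_force: [-0.7, 2.0, 4.5]
opening: 40.7
grasp_force: 30.0
clock: 21.05
ee_pos: [382.7, 200.8, 42.2]
eef_rot: [-0.001, -0.474, 0.881, -0.0]
wrist_force: [0.6, -0.4, -0.0]
opening: 65.8
grasp_force: 0.0
[ 0.28  0.14  2.03 -0.    0.98 -2.27] (array([382.72087815, 200.83225132,  42.17206304]), -2.1544269845536976, 0.0024514226330514476)
```

```bash
python3 -m jog '{"dp":[[0,0,0],[0,0,0],[0,0,0],[0,0,0],[0,0,0],[0,0,-0.01],[0,0,-0.03],[0,0,-0.035],[0,0,-0.035],[0,0,0]],"roll":[-8.5,-8.5,0,0,0,0,0,0,0,0]}' -1
python3 - <<'E'
from plan import *
p=pose(); print(p[0]['joint_pos'].round(2),p[1:])
rows([(523.2,313.2,149,0)],38)
E
```

```text
clock: 22.05
ee_pos: [388.0, 202.7, 158.7]
eef_rot: [0.006, -0.596, 0.803, -0.002]
wrist_force: [0.2, -0.3, -1.8]
opening: 40.4
grasp_force: 30.0
[ 0.28 -0.04  1.93 -0.    1.24 -2.56] (array([388.00702374, 202.69885725, 158.73969908]), -1.8645952642503694, 0.011978369439497632)
{"dp":[[-0.029,-0.019,0.002],[-0.029,-0.02,0.002],[-0.029,-0.019,0.002],[-0.029,-0.02,0.002],[-0.029,-0.019,0.002],[0,0,0],[0,0,0],[0,0,0],[0,0,0],[0,0,0]],"roll":[0,0,0,0,0,0,0,0,0,0]}
end [522.8 313.4 148.7] yaw -1.865
```

```bash
python3 -m jog '{"dp":[[-0.029,-0.020,0],[-0.029,-0.020,0],[-0.029,-0.020,0],[-0.029,-0.020,0],[-0.029,-0.020,0],[0,0,0],[0,0,0],[0,0,0],[0,0,0],[0,0,0]],"roll":[0,0,0,0,0,0,0,0,0,0]}'
python3 - <<'E'
from plan import *
p=pose(); print(p[0]['joint_pos'].round(2),p[1:])
rows([(523.2,313.2,126,0)],6)
E
```

```text
clock: 23.05
ee_pos: [520.8, 310.8, 153.2]
eef_rot: [-0.0, -0.596, 0.803, -0.0]
wrist_force: [-0.5, 0.5, -1.2]
opening: 40.6
grasp_force: 30.0
[ 0.4   0.33  1.52 -0.    1.29 -2.45] (array([520.76527296, 310.79715497, 153.2104328 ]), -1.8643959069879725, 0.00010971116118603095)
{"dp":[[-0.0006,-0.0003,0.0054],[-0.0006,-0.0003,0.0055],[-0.0006,-0.0003,0.0054],[-0.0006,-0.0004,0.0055],[-0.0006,-0.0003,0.0054],[0,0,0],[0,0,0],[0,0,0],[0,0,0],[0,0,0]],"roll":[0,0,0,0,0,0,0,0,0,0]}
end [523.2 313.2 126. ] yaw -1.864
```

```bash
python3 -m jog '{"dp":[[-0.001,-0.001,0.006],[-0.001,-0.0006,0.006],[-0.001,0,0.006],[0,0,0.006],[0,0,0.003],[0,0,0.002],[0,0,0.002],[0,0,0.003],[0,0,0.003],[0,0,0.003]],"roll":[0,0,0,0,0,0,0,0,0,0]}'
python3 - <<'E'
from plan import *
p=pose(); print(p[0]['wrist_force'].round(2),p[1:])
E
```

```text
clock: 24.05
ee_pos: [523.9, 313.8, 112.9]
eef_rot: [0.0, -0.596, 0.803, -0.0]
wrist_force: [0.1, -0.4, -0.6]
opening: 40.7
grasp_force: 30.0
[ 0.13 -0.45 -0.58] (array([523.93916972, 313.75206112, 112.87858312]), -1.8639956521775034, 0.0002974278549000937)
```

```bash
python3 -m jog '{"dp":[[0.0004,0.0005,0.002],[0,0,0.002],[0,0,0.002],[0,0,0.0015],[0,0,0],[0,0,0],[0,0,0],[0,0,0],[0,0,0],[0,0,0]],"roll":[0,0,0,0,0,8.5,8.5,8.5,8.5,8.5]}'
python3 -c "
from rig import telemetry as t
s=t.state(); print(s['torque'].round(2),s['joint_pos'].round(2))"
```

```text
clock: 25.05
ee_pos: [522.6, 313.6, 105.4]
eef_rot: [-0.001, -0.262, 0.965, 0.0]
wrist_force: [-2.4, 0.4, 0.6]
opening: 40.6
grasp_force: 30.0
[0.34 0.41 0.13] [ 0.4   0.38  1.55  0.    1.21 -1.7 ]
```

```bash
python3 -m jog '{"dp":[[0,0,0.0005],[0,0,0.0006],[0,0,0.0006],[0,0,0.0006],[0,0,0.0006],[0,0,0.0006],[0,0,0.0006],[0,0,0.0006],[0,0,0.0006],[0,0,0.0006]],"roll":[8.5,8.5,8.5,8.5,8.5,8.5,8.5,8.5,8.5,8.5]}'
python3 -c "
from rig import telemetry as t
s=t.state(); print(s['torque'].round(2),s['joint_pos'].round(2))"
```

```text
clock: 26.05
ee_pos: [523.2, 315.2, 100.8]
eef_rot: [-0.0, 0.459, 0.888, 0.002]
wrist_force: [-1.7, 2.0, 3.3]
opening: 40.1
grasp_force: 30.0
[0.59 0.28 0.09] [ 0.4   0.39  1.55  0.    1.2  -0.22]
```

```bash
python3 -m jog '{"dp":[[-0.0008,-0.0006,0.0005],[0,0,0.0007],[0,0,0.0007],[0,0,0.0007],[0,0,0.0007],[0,0,0.0007],[0,0,0],[0,0,0],[0,0,0],[0,0,0]],"roll":[8.5,8.5,8.5,8.5,8.5,8.5,0,0,0,0]}'
python3 -c "
from rig import telemetry as t
s=t.state(); print(s['torque'].round(2),s['joint_pos'].round(2))"
```

```text
clock: 27.05
ee_pos: [524.1, 314.8, 96.8]
eef_rot: [-0.001, 0.794, 0.608, 0.002]
wrist_force: [0.5, 6.0, 1.7]
opening: 40.1
grasp_force: 30.0
[ 1.17 -0.04 -0.08] [0.4  0.39 1.56 0.   1.19 0.66]
```

```bash
python3 -m jog '{"dp":[[0.001,0,0.0007],[0.0005,0,0.0007],[0,0,0.0007],[0,0,0.0007],[0,0,0.0007],[0,0,0.0007],[0,0,0.0007],[0,0,0.0002],[0,0,0],[0,0,0]],"roll":[8.5,8.5,8.5,8.5,8.5,8.5,8.5,0,0,0]}'
python3 -c "
from rig import telemetry as t
s=t.state(); print(s['torque'].round(2),s['joint_pos'].round(2))"
```

```text
clock: 28.05
ee_pos: [525.9, 314.7, 92.5]
eef_rot: [-0.001, 0.991, 0.135, 0.003]
wrist_force: [1.5, 2.2, 4.8]
opening: 40.0
grasp_force: 30.0
[ 0.35 -0.32 -0.05] [ 0.4   0.4   1.56 -0.    1.18  1.7 ]
```

```bash
python3 -m jog '{"dp":[[0,0,0.0007],[0,0,0.0007],[0,0,0.0007],[0,0,0.0005],[0,0,0],[0,0,0],[0,0,0],[0,0,0],[0,0,0],[0,0,0]],"roll":[8.5,8.5,8.5,8.5,0,0,0,0,0,0]}'
python3 - <<'E'
from h import *; from plan import *
s,p,yaw,t=pose(); print(p,yaw,t,s["joint_pos"].round(2),s["torque"].round(2))
n="scene"; im,d=imaging.capture(n)
u,v=map(int,proj(n,p)); cv2.imwrite("pics/home.png",cv2.resize(im[v-40:v+50,u-50:u+50,::-1],(600,540),interpolation=3))
E
```

```text
clock: 29.05
ee_pos: [525.9, 314.3, 91.9]
eef_rot: [-0.001, 0.987, -0.161, 0.002]
wrist_force: [-1.5, -0.6, 15.2]
opening: 40.2
grasp_force: 30.0
[525.91717666 314.3066774   91.94549414] -0.32258995022057396 0.004977039205889737 [ 0.4   0.4   1.56 -0.    1.18  2.29] [-0.23  0.48 -0.15]
```

View pics/home.png

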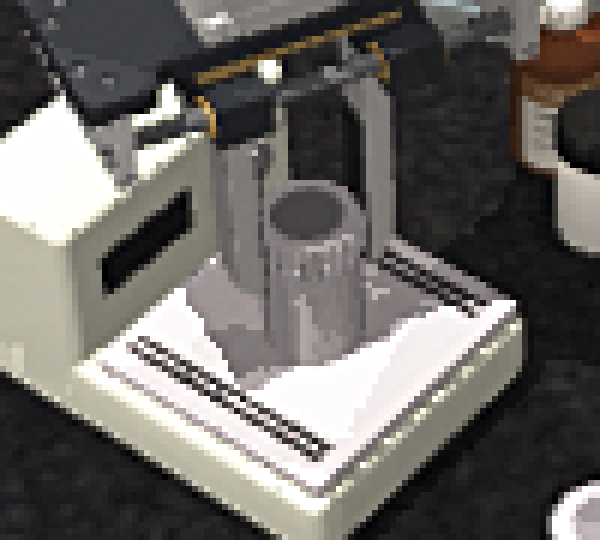

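The knob is gripped at the sides, with its skirt down on the platform at crop (315,350). At 15 N it stopped sinking (TCP z 91.9), so it looks home. I'll release it and check.

```bash
python3 -m jog '{"dp":[[0,0,0],[0,0,0],[0,0,0],[0,0,-0.01],[0,0,-0.03],[0,0,-0.04],[0,0,-0.04],[-0.04,0,0],[-0.045,0,0],[-0.045,0,0]],"roll":[0,0,0,0,0,0,0,0,0,0]}' 0.4
python3 -m jog '{"dp":[[-0.04,0.045,0],[0,0.045,0],[0,0.045,0],[0,0.045,0],[0,0.045,0],[0,0,0],[0,0,0],[0,0,0],[0,0,0],[0,0,0]],"roll":[0,0,0,0,0,0,0,0,0,0]}'
python3 - <<'E'
from h import *
ims=[]
for n in("scene","top"):
    im,d=imaging.capture(n); u,v=map(int,proj(n,(450,230,60)))
    ims.append(cv2.resize(im[v-70:v+70,u-70:u+70,::-1],(400,400),interpolation=3))
    print(n,"home",tops(n,d,(523,315),30,104,125),tops(n,d,(523,315),60,45,54))
    for nm,xy in(("k1",(369,316)),("k3",(445,106)),("y1",(390,414)),("y2",(288,350)),("case",(520,155)),("box0",(458,178))): print(nm,tops(n,d,xy,30,8 if nm=="box0" else 52,75))
cv2.imwrite("pics/end.png",cv2.hconcat(ims))
E
```

```text
clock: 30.1
ee_pos: [399.6, 355.9, 208.6]
eef_rot: [-0.0, 0.987, -0.163, 0.0]
wrist_force: [0.1, 1.5, -0.9]
opening: 66.1
grasp_force: 0.0
clock: 31.1
ee_pos: [299.3, 161.6, 207.8]
eef_rot: [0.0, 0.987, -0.162, -0.0]
wrist_force: [0.4, 0.3, -0.4]
opening: 65.7
grasp_force: 0.0
scene home (222, array([523.4, 318.9]), 23.4, array([520.7, 318. ]), array([106.4, 111.3, 114.3])) (1098, array([523. , 314.9]), 59.9, array([516.5, 321.8]), array([47. , 49.7, 52.4]))
k1 (273, array([367.4, 313.9]), 21.7, array([365.8, 316.4]), array([54.6, 61.2, 64.3]))
k3 (200, array([445.4, 108.9]), 23.2, array([442.4, 111.1]), array([53.8, 61. , 64.1]))
y1 (310, array([391.3, 418. ]), 22.8, array([389.1, 419.4]), array([54.1, 61.6, 64.4]))
y2 (319, array([289.4, 354.2]), 22.5, array([286.5, 355.7]), array([55.1, 61.5, 64.1]))
case (182, array([522.4, 153. ]), 26.9, array([519.8, 158.3]), array([54.3, 60.3, 63.5]))
box0 (107, array([458., 182.]), 17.7, array([457.8, 182.5]), array([10.5, 15. , 18.1]))
top home (230, array([523.2, 312.1]), 21.4, array([522.5, 312. ]), array([107. , 111.3, 115.1])) (1279, array([522.9, 315. ]), 59.9, array([522.2, 313.7]), array([46. , 49.3, 52.8]))
k1 (229, array([368.4, 310.5]), 21.1, array([368. , 310.4]), array([57.3, 61.4, 64.4]))
k3 (219, array([445.1, 104.9]), 21.3, array([444.6, 105. ]), array([57.6, 61.7, 65. ]))
y1 (228, array([390.6, 413.5]), 21.7, array([390.8, 412.8]), array([56.8, 61.3, 65.1]))
y2 (232, array([288.9, 348.6]), 20.9, array([288.4, 348.7]), array([56.8, 61.5, 64.9]))
case (201, array([520.9, 152.5]), 20.3, array([520.5, 153. ]), array([56. , 60.4, 64.6]))
box0 (107, array([459.3, 176.6]), 18.0, array([459.2, 177.1]), array([11.5, 14.9, 18.9]))
```

View pics/end.png

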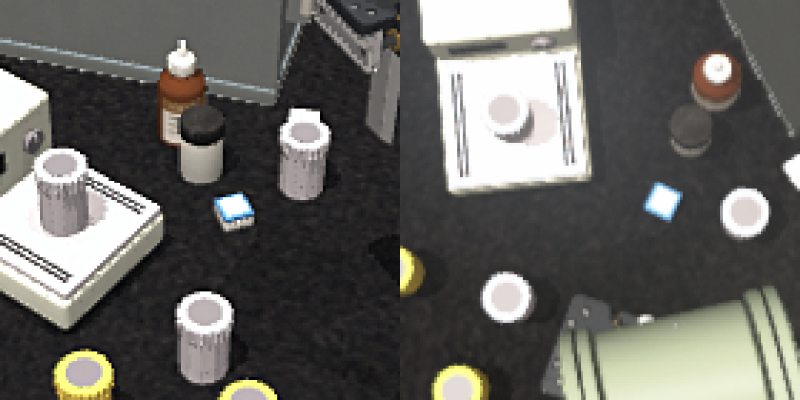

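The fitted knob's top stands 61.8 mm above the platform, as high as a knob standing on the bench, and it is centred on the stud. The other two knobs stand upright, and the case and cover box I re-measured have not moved.

```bash
python3 -c "
from rig import ticket; print(ticket.hand_in())"
```

```text
the job is handed in; nothing more can be done
None
```

I handed the job in at about 31 s: the second knob I tried is screwed home on the stud (within about 0.5 mm by the cameras), the first was too narrow to go on and is back on the bench, and the third was never moved; the hand-in returned no verdict.

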